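# Sweep the oak offcuts into the ash pan

### The job

Sweep the three oak offcuts lying on the walnut ledge into the steel ash pan through its open front, pushing them along the ledge with the fingers and never picking them up. All three must end up wholly inside the pan, past its front edge, with the garlic keeper, timer, brush and tongs left where they stand.

Things in the scene. Friction and masses are not known exactly. Their poses are not given: they have to be found in the camera images.
- ash_pan: Steel ash pan like a dustpan, fixed to the ledge, 150 deep (x) by 226 wide (y), open front, three walls 35 high, 3 thick. Origin at ledge height under its middle; +x points from the open front (x = -75) to the back wall (inner face x = +72); side walls' inner faces at y = +-110. Floor 2 above the ledge. A 22 thick, 37 high handle sticks out behind the back wall to x = +191.
- ash_pan_mouth (a point): Middle of the pan's open front edge, at ledge height. The front 30 of the floor is a lip sloping down to the ledge, so things slide in. The open front looks to the robot's right (world -y), turned up to about 11 degrees either way.
- offcut1_mid (a point): Centre of an oak offcut (offcut1): a loose pale wood block 44 (its x) by 26 (its y) by 20 high, with bark on one long side, about 16 g, lying flat on the ledge, so this point is 10 above the ledge. The three are alike and lie to the right of the pan, at least 85 apart, at any yaw.
- offcut2_mid (a point): Centre of an oak offcut (offcut2): a loose pale wood block 44 (its x) by 26 (its y) by 20 high, with bark on one long side, about 16 g, lying flat on the ledge, so this point is 10 above the ledge. The three are alike and lie to the right of the pan, at least 85 apart, at any yaw.
- offcut3_mid (a point): Centre of an oak offcut (offcut3): a loose pale wood block 44 (its x) by 26 (its y) by 20 high, with bark on one long side, about 16 g, lying flat on the ledge, so this point is 10 above the ledge. The three are alike and lie to the right of the pan, at least 85 apart, at any yaw.
- garlic_keeper: Cream ceramic garlic keeper with lid and knob, loose, 104 diameter, 121 high; origin at the centre of its underside. Stands beyond the work, to be left alone.
- timer: White plastic timer, loose disc of 72 diameter, 33 high, with a dial and button on top; origin at the centre of its underside. To be left alone.
- basting_brush: Hard silicone basting brush lying on the ledge, loose, handle 18 thick along its x from x = -109 to +41, 40 wide head from there to x = +99, 18 high; origin on the ledge under it. To be left alone.
- tongs: Stainless tongs lying on the ledge, loose, along their own x from x = -125 to +121, 60 wide, 22 high; origin on the ledge under their middle. At the right end, to be left alone.
Things that resemble listed ones, but are neither listed nor needed, are in the scene too. What is shaped like the part that bears offcut2_mid but turquoise is not meant. Leave any pink look-alike of the part that bears offcut1_mid alone.

How it is judged (in metres and radians):
At the end, for the whole second after the job is handed in: The centre of every offcut is within the pan: at least 15 mm behind the pan's front edge and between its walls, below 40 mm above the ledge, at rest (under 20 mm/s); keeper, timer, brush and tongs within 15 mm of where they started (x of offcut1_mid in the frame of ash_pan between -0.06 and 0.072 m and y of offcut1_mid in the frame of ash_pan between -0.11 and 0.11 m and height (world z) of each of offcut1_mid, offcut2_mid, offcut3_mid below 0.04 m and linear speed of each of offcut1, offcut2, offcut3 below 0.02 m/s and x of offcut2_mid in the frame of ash_pan between -0.06 and 0.072 m and y of offcut2_mid in the frame of ash_pan between -0.11 and 0.11 m and x of offcut3_mid in the frame of ash_pan between -0.06 and 0.072 m and y of offcut3_mid in the frame of ash_pan between -0.11 and 0.11 m and distance of each of garlic_keeper, timer, basting_brush, tongs from where it was at the start of the episode below 0.015 m); the robot touches nothing.
It fails at once if an offcut is lifted or tossed (its centre rises above 40 mm) (height (world z) of any of offcut1_mid, offcut2_mid, offcut3_mid above 0.04 m).
It fails at once if the garlic keeper moved by more than 15 mm (distance of garlic_keeper from where it was at the start of the episode above 0.015 m).
It fails at once if the timer moved by more than 15 mm (distance of timer from where it was at the start of the episode above 0.015 m).
It fails at once if the basting brush moved by more than 15 mm (distance of basting_brush from where it was at the start of the episode above 0.015 m).
It fails at once if the tongs moved by more than 15 mm (distance of tongs from where it was at the start of the episode above 0.015 m).
It also fails if it takes over 72 s, if anything falls off the work surface, if the arm or the gripper's body presses on something with over 40 N, if the wrist force passes 120 N, or if a joint passes its speed limit or range.

### The arm

A 6-joint arm with a two-finger parallel gripper is mounted at the origin on the work surface. World frame = base frame: x ahead of the robot, y to its left, z up, the work surface at z = 0. Lengths are in mm, angles in rad, forces in N, time in s.
With the tool pointing down it reaches from about 325 to 900 mm from the base axis. Payload 3.5 kg.
Tool frame: the origin (TCP) lies between the finger pads; the fingertips stand 11 mm ahead of it and the grasp point (between the pads) lies 8 mm behind it (ctrl.finger_overhang is the distance from the TCP to the fingertips, in mm); z points along the fingers, y is the line along which they close (so a half turn about z gives the same grasp; the last joint's range is limited). The gripper opens to 85 mm and grips with 20 to 120 N. Pads are 22 mm wide; open, the fingers measure 114 mm over their backs; the gripper's body (76 mm by 85 mm) begins 54 mm behind the grasp point. The pads swing forward as they close: fully open they stand 13 mm farther back than shut.
Start: joints at [-1.39, 0.276, -0.026, 1.268, 0, 1.467], TCP at [174.991, -600, 242.313] pointing down, gripper open.
Joint ranges: [-3.12, 3.12], [-0.85, 1.88], [-1.08, 1.24], [-1.95, 2.15], [-1.57, 1.53], [-3.14, 3.14]. Speed limits (rad/s): [2.57, 2.57, 3.14, 3.14, 3.14, 3.14].

### API

Orientations are given as [roll, pitch, yaw] about the fixed x, y, z axes, in that order (R = Rz(yaw) Ry(pitch) Rx(roll)).
In Python, from workcell import ctrl gives the robot as it stands.
- The arm moves only by the tool arm_command, never from a script. Its argument "series" is a list that holds one entry, the list of rows, each a list of 7 numbers: the shift along the tool's x, y, z scaled (see below), then the turn, a rotation vector about the tool's x, y, z scaled (see below), then the opening, from -1 (shut) to 1 (fully open). A call has 1 to 12 rows; each row shifts and turns the commanded pose from where the row before left it, along the tool's axes as they then stand; what a row does not reach is not made up. The controller multiplies each number of a shift by 1000 mm and each number of a turn by 90 degrees. A row lasts 1/12 s, in which the tool goes at most 41.7 mm and 7.16 degrees, less where a joint would pass 70% of its speed; a pose out of reach is approached as far as the arm can. A call with a number of a shift or a turn outside -1 to 1 is refused whole. A call with a gripper value outside its range is refused whole. The fingers move at their own pace and stop on an object; the grip force is fixed at half the most. Time passes only in rows, so rows that do not move let the fingers close. It gives the time, the measured TCP pose, the force, the opening and the grip force at its end, in the units of the state.
- ctrl.get_state(): the state, without advancing time (a new reading comes with each control period).
- ctrl.snapshot(name): name is "scene" or "top"; returns the picture (384x512x3 uint8, blue, green, red); there is no depth.
- ctrl.calibration(name): a dict with "fov_y" (degrees; the focal length in pixels is half the picture's height over the tangent of half this angle, whatever the lens; pixels are square), "cx", "cy" (the principal point, pixels), "R" (3x3) and "t" (3): a world point X has camera coordinates R X + t. Camera axes: x right, y down, z forward; pixel columns grow to the right and rows downward; lengths in mm; the calibration is good to about 2 mm. A picture is of the moment at which its call begins. calibration takes no time and is no camera call.
- ctrl.job_done(): hands the job in; it is judged then, once.
The state is a dict: "clock": time; "q": joint angles; "joint_velocities": joint speeds; "tau": joint torques, N m; "tcp_pos": TCP position; "tool_rot": TCP orientation; "ft_force": force on the tool from outside, world axes, zero at the start; "wrist_torque": the same for the moment, N m; "gripper_width": opening from 0.0 (shut) to 1.0 (fully open); "grasp_force": force on a finger pad.
Only numpy, scipy, OpenCV 4.12 (cv2) and the standard library are available. Lean on these libraries where they do the work, as an engineer would, in place of code of your own. Each camera call takes 0.05 s, during which the arm holds its last target. There are 200 camera calls.

## Working session

There is one attempt and no reset: what is moved stays moved. The work goes in short steps, Python scripts to look and compute and a tool call to move; the robot and the scene stay as the last step left them, time stands still between calls to the robot, and variables do not carry over. Pictures are saved under pics/ and viewed, at most 10 in all, crops included, and the job is handed in when it is done.

Besides the shell and the picture viewer there is one more tool, called after "Emit:" as name(argument=value, ...), one argument or row to a line, values as JSON. arm_command: Moves the arm, as the interface text tells. Its arguments: {"type":"object","properties":{"series":{"type":"array"}},"required":["series"]}

```bash
ls; mkdir -p pics; python3 - <<'E'
from workcell import ctrl
import cv2
for n in("scene","top"):
    im=ctrl.snapshot(n); cv2.imwrite(f"pics/{n}0.png",cv2.resize(im,(800,600),interpolation=cv2.INTER_CUBIC)); cv2.imwrite(f"{n}0_raw.png",im)
    print(n,ctrl.calibration(n))
print(ctrl.get_state())
E
```

```text
pics
scene {'fov_y': 57.49456709088443, 'cx': 252.8509229754581, 'cy': 189.1457976953566, 'R': array([[ 0.79853605,  0.6019399 ,  0.00292262],
       [ 0.41015034, -0.54054063, -0.73456962],
       [-0.44058697,  0.58777903, -0.67852703]]), 't': array([-384.51346565, -254.37764042, 1140.81753192])}
top {'fov_y': 44.07063517229866, 'cx': 255.14722753793234, 'cy': 201.24219142241634, 'R': array([[-0.00353189, -0.99999028,  0.0026391 ],
       [-0.97877735,  0.00291619, -0.2049058 ],
       [ 0.20489611, -0.00330679, -0.97877814]]), 't': array([-113.04198126,  590.72653883, 1003.19501733])}
{'clock': 0.1, 'q': array([-1.39039956e+00,  2.77080974e-01, -2.77481007e-02,  1.26802952e+00,
        2.30383810e-05,  1.46739749e+00]), 'joint_velocities': array([ 1.65191552e-04, -2.64664533e-03,  3.32828437e-03,  3.29433799e-04,
        8.49798465e-04, -1.73078781e-05]), 'tau': array([ 1.01645702e-05, -4.46706820e+01,  2.96129233e+01,  8.44173774e-03,
       -7.64079232e-05,  5.59525461e-06]), 'tcp_pos': array([ 174.87282498, -599.31270061,  241.25453548]), 'tool_rot': array([-3.13954377e+00, -2.35771927e-04,  2.83795340e-01]), 'ft_force': array([-0.33475492,  0.14770317, -0.17531749]), 'wrist_torque': array([-0.00767296, -0.062758  ,  0.02923668]), 'grasp_force': 0.0, 'gripper_width': 1.0028854414816892}
```

View pics/top0.png

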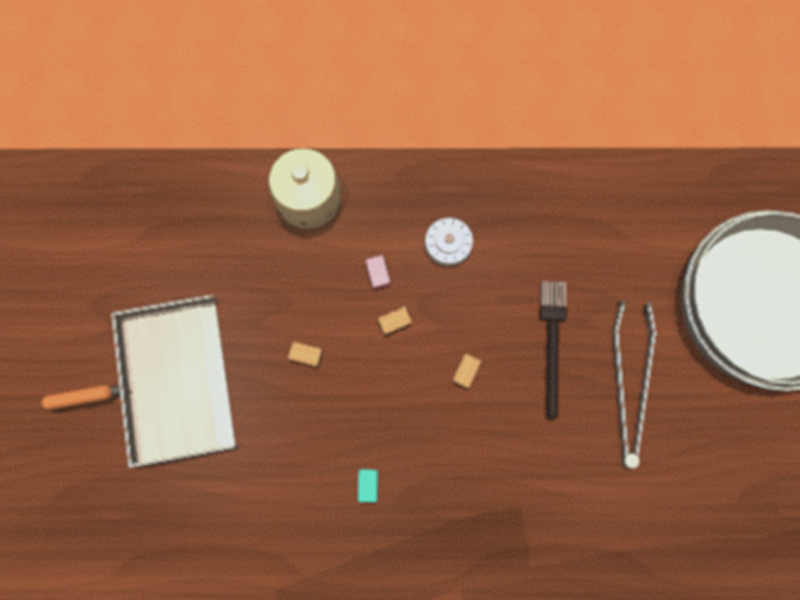

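View pics/scene0.png

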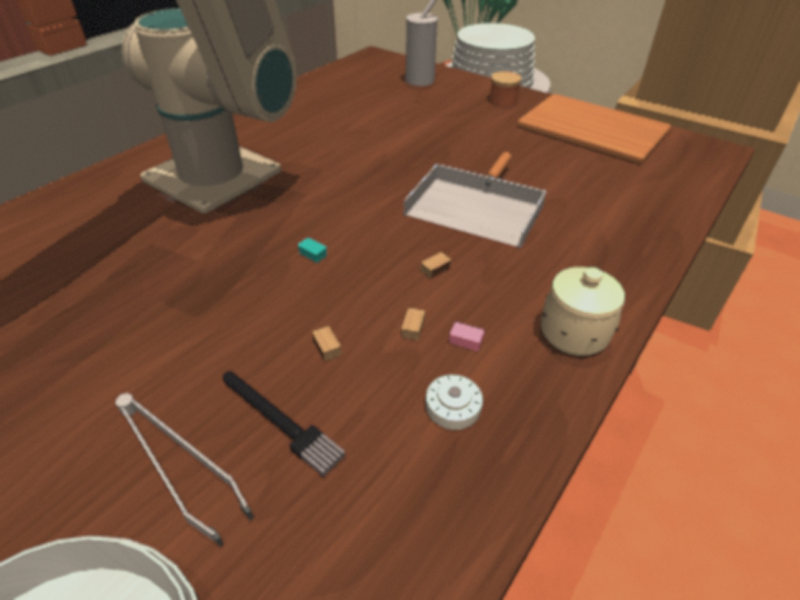

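The top view (800x600) shows the pan at about (175,380), with its front edge from (214,298) to (235,447). The oak-coloured blocks are at (305,354), (395,320) and (467,371). Blocks with the same shape are pink at (378,271) and turquoise at (368,485). The oak blocks fit "pale wood with bark"; the pink and turquoise ones are the look-alikes to leave alone. I'll measure all of them and confirm with a crop.

```bash
cat > h.py <<'E'
import cv2,numpy as np
from workcell import ctrl
def ray(n,uv,z):
    c=ctrl.calibration(n); R=np.array(c["R"]);t=np.array(c["t"]); f=192/np.tan(np.radians(c["fov_y"]/2))
    d=R.T@np.array([(uv[0]-c["cx"])/f,(uv[1]-c["cy"])/f,1]); o=-R.T@t
    return o+d*(z-o[2])/d[2]
def blobs(im,lo,hi,amin=60,amax=900):
    m=cv2.inRange(cv2.cvtColor(im,cv2.COLOR_BGR2HSV),lo,hi)
    cs,_=cv2.findContours(m,cv2.RETR_EXTERNAL,cv2.CHAIN_APPROX_NONE)
    return [c for c in cs if amin<cv2.contourArea(c)<amax]
OAK=((10,90,140),(25,255,255))
def oak(n="top",im=None,z=20):
    im=ctrl.snapshot(n) if im is None else im
    out=[]
    for c in blobs(im,*OAK):
        P=np.array([ray(n,p[0]+0.0,z)[:2] for p in c],np.float32)
        (cx,cy),(w,h),a=cv2.minAreaRect(P)
        if h>w: w,h,a=h,w,a+90
        out.append((cx,cy,w,h,(a+90)%180-90,*c.mean(0)[0]))
    return out
E
python3 - <<'E'
from h import *
np.set_printoptions(precision=1,suppress=True)
im={n:cv2.imread(f"{n}0_raw.png") for n in("top","scene")}
for n in im:
    print(n); [print(np.array(o)) for o in oak(n,im[n])]
s=.64
# pan corners ground/top, things, at given heights (800x600 px)
for nm,uv,z in[("pan front far,top",(214,297),35),("front far floor",(216,303),0),("front near floor",(235,447),0),("front near top",(235,447),35),("back far top",(112,313),35),("back near top",(130,466),35),
 ("keeper base",(307,205),0),("keeper top edge R",(337,190),100),("keeper L",(270,187),100),("keeper bottom",(307,231),0),("timer L",(425,241),33),("timer R",(473,241),33),("timer bot",(449,266),0),("timer top",(449,218),33),
 ("brush head L",(541,283),9),("brush R",(567,283),9),("brush handle L",(547,415),9),("tongs end",(632,468),11),("tong tipL",(621,303),11),
 ("pink",(378,271),20),("turq",(368,485),20)]:
    print(nm,ray("top",np.array(uv)*s,z))
sc=cv2.resize(im["scene"][140:270,180:330],None,fx=4,fy=4,interpolation=3)
tp=cv2.resize(im["top"][160:320,170:320],None,fx=3.25,fy=3.25,interpolation=3)
cv2.imwrite("pics/crop.png",tp)
E
```

```text
top
[219.8 238.7  96.4  16.5  89.8  89.5 371.9]
[222.4 364.4 150.1  20.6  89.8  38.9 372.3]
[479.4 357.1 100.7  23.9 -80.6  48.  253.3]
[ 516.2 -215.1   47.9   30.6  -27.3  298.5  236.5]
[542.7  25.7  47.8  29.8  74.8 194.3 225.4]
[577.  367.9  92.4  20.5 -84.8  45.3 211.1]
[ 592.4 -108.8   48.2   29.8  -64.9  252.4  204. ]
[ 709.2 -527.7   76.6   17.4   89.8  428.7  155.1]
[707.4 334.2 265.7  24.3 -89.3  64.  156.5]
[708.3 -76.  145.3  22.1 -88.  242.5 156.1]
[848.2 116.6  91.4  61.3  68.4 161.5 107.2]
scene
[ 519.9 -213.8   46.9   27.   -25.5  208.4  216.3]
[ 595.3 -108.1   48.    27.1  -66.9  264.   204. ]
[546.1  25.2  46.6  26.6  74.7 278.7 166.4]
[473.1 372.2 107.9  22.4 -79.9 319.5 104.5]
[ 737.3 1024.   402.5  385.6  -88.2  458.2   72.9]
[260.  790.4  80.5  76.7  37.5 323.7  49.3]
pan front far,top [623.  157.9  35. ]
front far floor [621.8 163.3   0. ]
front near floor [405.5 125.3   0. ]
front near top [404.4 117.8  35. ]
back far top [599.3 306.8  35. ]
back near top [378.6 264.7  35. ]
keeper base [779.  28.   0.]
keeper top edge R [764.7 -27.1 100. ]
keeper L [769.5  69.  100. ]
keeper bottom [736.3  27.1   0. ]
timer L [ 709.2 -155.1   33. ]
timer R [ 709.  -227.5   33. ]
timer bot [ 679.3 -193.1    0. ]
timer top [ 745.5 -191.9   33. ]
brush head L [ 649.6 -332.     9. ]
brush R [ 649.5 -371.6    9. ]
brush handle L [ 449.9 -332.3    9. ]
tongs end [ 373.3 -451.3   11. ]
tong tipL [ 617.6 -451.3   11. ]
pink [666.2 -84.1  20. ]
turq [350.9 -70.5  20. ]
```

View pics/crop.png

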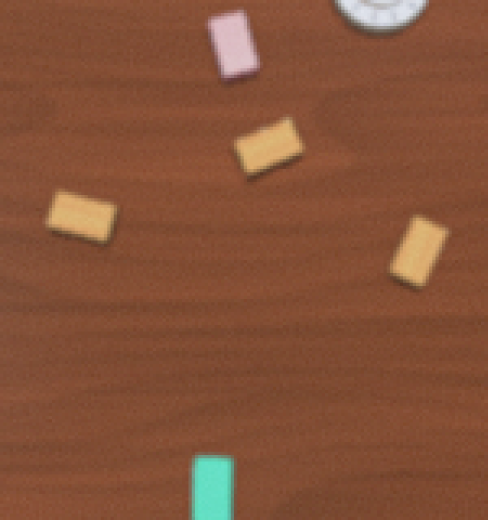

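The crop confirms three oak blocks, apart from the pink and turquoise ones. Both views agree to within 3 mm, and the measured sizes of about 47x28 are close to the given 44x26. First I turn the tool to the pan heading of about 99.8° and narrow the fingers to a small fork.

Emit:
arm_command(
  series=[
    [[0,0,0,0,0,-0.0773,-0.6],[0,0,0,0,0,-0.0773,-0.6],[0,0,0,0,0,-0.0773,-0.6],[0,0,0,0,0,-0.0773,-0.6],[0,0,0,0,0,-0.0773,-0.6],[0,0,0,0,0,-0.0773,-0.6],[0,0,0,0,0,-0.0773,-0.6],[0,0,0,0,0,-0.0773,-0.6],[0,0,0,0,0,-0.0773,-0.6],[0,0,0,0,0,-0.0773,-0.6],[0,0,0,0,0,-0.0773,-0.6],[0,0,0,0,0,-0.0773,-0.6]],
  ],
)

```text
clock: 1.1
tcp_pos: [174.9, -599.5, 241.6]
tool_rot: [-3.142, -0.001, 1.747]
ft_force: [-0.2, -0.2, -0.3]
gripper_width: 0.202
grasp_force: 0.0
```

```bash
cat >> h.py <<'E'
C=np.array([501.,214.]);A=np.radians(99.8)
EX=np.array([np.cos(A),np.sin(A)]);EY=np.array([-EX[1],EX[0]])
def pan(p): d=np.array(p[:2])-C; return np.array([d@EX,d@EY])
def where():
    s=ctrl.get_state(); print("clock",round(s["clock"],2),"tcp pan",pan(s["tcp_pos"]).round(1),"z",round(s["tcp_pos"][2],1),"rpy",np.degrees(s["tool_rot"]).round(1),"w",round(s["gripper_width"],2),"F",s["ft_force"].round(1))
def see(tag=None):
    im=ctrl.snapshot("top")
    if tag: cv2.imwrite(f"pics/{tag}.png",cv2.resize(im,(800,600)))
    for o in oak("top",im):
        p=pan(o[:2])
        if o[2]<60 and -520<p[0]<90 and abs(p[1])<115: print("oak",p.round(1),np.round(o[2:4],0),"ang",round((o[4]-99.8+90)%180-90))
    where()
E
python3 -c "
from h import *
see()"
```

```text
oak [-424.8   58.2] [47. 30.] ang 53
oak [-193.3   -9.1] [47. 30.] ang -24
oak [-333.2  -35.3] [48. 31.] ang 13
clock 1.15 tcp pan [-746.2  459.8] z 241.6 rpy [ 1.800e+02 -1.000e-01  1.003e+02] w 0.2 F [ 0.  -0.2 -0.4]
```

Emit:
arm_command(
  series=[
    [[0.0205,0.0196,0,0,0,0,-0.6],[0.0205,0.0196,0,0,0,0,-0.6],[0.0205,0.0196,0,0,0,0,-0.6],[0.0205,0.0196,0,0,0,0,-0.6],[0.0205,0.0196,0,0,0,0,-0.6],[0.0205,0.0196,0,0,0,0,-0.6],[0.0205,0.0196,0,0,0,0,-0.6],[0.0205,0.0196,0,0,0,0,-0.6],[0.0205,0.0196,0,0,0,0,-0.6],[0.0205,0.0196,0,0,0,0,-0.6],[0.0205,0.0196,0,0,0,0,-0.6],[0.0205,0.0196,0,0,0,0,-0.6]],
  ],
)

```text
clock: 2.15
tcp_pos: [365.5, -316.3, 242.0]
tool_rot: [-3.141, -0.0, 1.738]
ft_force: [0.4, -0.6, 0.1]
gripper_width: 0.2
grasp_force: 0.0
```

Emit:
arm_command(
  series=[
    [[0.0205,0.0196,0.01,0,0,0,-0.6],[0.0205,0.0196,0.01,0,0,0,-0.6],[0.0205,0.0196,0.01,0,0,0,-0.6],[0.0205,0.0196,0.01,0,0,0,-0.6],[0.0205,0.0196,0.01,0,0,0,-0.6],[0.0205,0.0196,0.01,0,0,0,-0.6],[0.0205,0.0196,0.01,0,0,0,-0.6],[0.0205,0.0196,0.01,0,0,0,-0.6],[0.0205,0.0196,0.01,0,0,0,-0.6],[0.0205,0.0196,0.01,0,0,0,-0.6],[0.0205,0.0196,0.01,0,0,0,-0.6],[0.0205,0.0196,0.01,0,0,0,-0.6]],
  ],
)

```text
clock: 3.15
tcp_pos: [555.6, -34.1, 121.5]
tool_rot: [-3.141, -0.0, 1.738]
ft_force: [0.2, 0.2, -0.7]
gripper_width: 0.197
grasp_force: 0.0
```

```bash
python3 -c "
from h import *
see()"
```

```text
oak [-424.8   58.2] [45. 28.] ang 53
oak [-333.2  -34.2] [44. 26.] ang 14
clock 3.2 tcp pan [-250.5  -13.9] z 119.7 rpy [180.   -0.2  99.8] w 0.2 F [ 2.7  2.2 -1. ]
```

Emit:
arm_command(
  series=[
    [[0,-0.001,0.0102,0,0,0,-0.6],[0,-0.001,0.0102,0,0,0,-0.6],[0,-0.001,0.0102,0,0,0,-0.6],[0,-0.001,0.0102,0,0,0,-0.6],[0,0,0.0102,0,0,0,-0.6],[0,0,0.0102,0,0,0,-0.6],[0,0,0.0102,0,0,0,-0.6],[0,0,0.0102,0,0,0,-0.6],[0,0,0.0102,0,0,0,-0.6],[0,0,0.0102,0,0,0,-0.6],[0,0,0,0,0,0,-0.6]],
  ],
)

```text
clock: 4.12
tcp_pos: [549.5, -35.8, 17.9]
tool_rot: [-3.138, -0.001, 1.741]
ft_force: [-0.0, 0.1, -0.0]
gripper_width: 0.203
grasp_force: 0.0
```

Emit:
arm_command(
  series=[
    [[0.008,0,0,0,0,0,-0.6],[0.008,0,0,0,0,0,-0.6],[0.008,0,0,0,0,0,-0.6],[0.008,0,0,0,0,0,-0.6],[0.008,0,0,0,0,0,-0.6],[0.008,0,0,0,0,0,-0.6],[0.008,0,0,0,0,0,-0.6],[0.008,0,0,0,0,0,-0.6],[0.008,0,0,0,0,0,-0.6],[0.008,0,0,0,0,0,-0.6]],
  ],
)

```text
clock: 4.95
tcp_pos: [537.7, 43.5, 20.4]
tool_rot: [3.141, 0.0, 1.741]
ft_force: [-0.2, -0.5, 0.3]
gripper_width: 0.196
grasp_force: 0.2
```

```bash
python3 -c "
from h import *
see('pushA')
im=ctrl.snapshot('scene'); cv2.imwrite('pics/pushAs.png',cv2.resize(im[100:260,180:390],None,fx=3.5,fy=3.5))"
```

```text
oak [-424.8   58.2] [47. 30.] ang 53
oak [-332.8  -36.8] [47. 34.] ang 16
clock 5.0 tcp pan [-173.    -6.9] z 20.3 rpy [-1.80e+02 -1.00e-01  9.98e+01] w 0.2 F [-0.4  1.1 -0.3]
```

View pics/pushAs.png

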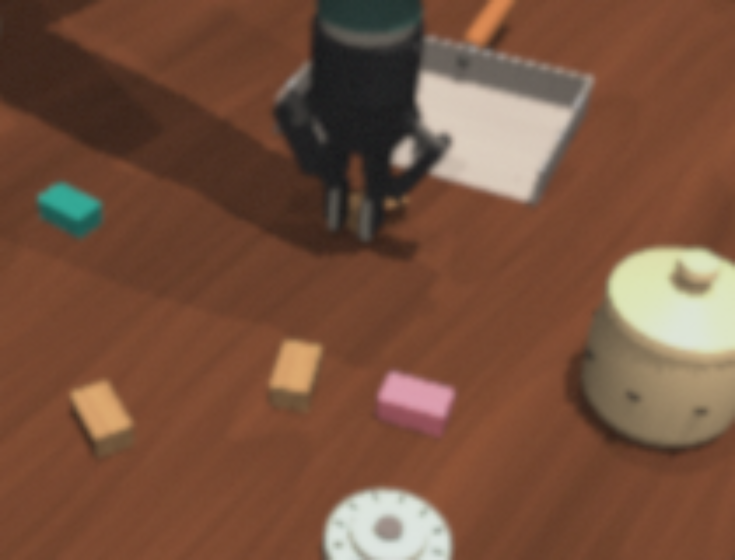

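The view shows the first block held in front of the fork at about (370,210), with nothing else disturbed. I continue into the pan.

Emit:
arm_command(
  series=[
    [[0.01,0,0,0,0,0,-0.6],[0.01,0,0,0,0,0,-0.6],[0.01,0,0,0,0,0,-0.6],[0.01,0,0,0,0,0,-0.6],[0.01,0,0,0,0,0,-0.6],[0.01,0,0,0,0,0,-0.6],[0.01,0,0,0,0,0,-0.6],[0.01,0,0,0,0,0,-0.6],[0.01,0,0,0,0,0,-0.6]],
  ],
)

```text
clock: 5.8
tcp_pos: [522.4, 132.5, 20.3]
tool_rot: [3.142, 0.0, 1.741]
ft_force: [1.0, -0.1, 0.1]
gripper_width: 0.202
grasp_force: 0.1
```

```bash
python3 -c "
from h import *
see()
im=ctrl.snapshot('scene')
for o in oak('scene',im):
  if o[2]<70: print(pan(o[:2]).round(),np.round(o[2:]))
cv2.imwrite('pics/pushAs2.png',cv2.resize(im[80:240,230:390],None,fx=3.5,fy=3.5))"
```

```text
Traceback (most recent call last):
  File "h.py", line 29, in see
    for o in oak("top",im):
             ~~~^^^^^^^^^^
  File "h.py", line 16, in oak
    P=np.array([ray(n,p[0]+0.0,z)[:2] for p in c],np.float32)
                ~~~^^^^^^^^^^^^^^
  File "h.py", line 4, in ray
    c=ctrl.calibration(n); R=np.array(c["R"]);t=np.array(c["t"]); f=192/np.tan(np.radians(c["fov_y"]/2))
ValueError: time passes only in moves, steps and waits
```

```bash
sed -i 's/^def ray/import functools\n@functools.cache\ndef cal(n): return ctrl.calibration(n)\ndef ray/; s/    c=ctrl.calibration(n);/    c=cal(n);/' h.py; python3 -c "
from h import *
see()
im=ctrl.snapshot('scene')
for o in oak('scene',im):
  if o[2]<70: print(pan(o[:2]).round(),np.round(o[2:]))
cv2.imwrite('pics/pushAs2.png',cv2.resize(im[80:240,230:390],None,fx=3.5,fy=3.5))"
```

```text
oak [-103.9  -97.5] [47. 38.] ang -10
clock 5.9 tcp pan [-83.5  -7.1] z 20.3 rpy [-180.    -0.    99.9] w 0.2 F [ 0.  -0.1  0.8]
[-425.   54.] [ 48.  28. -24. 208. 216.]
[-333.  -38.] [ 49.  28. -68. 264. 204.]
```

View pics/pushAs2.png

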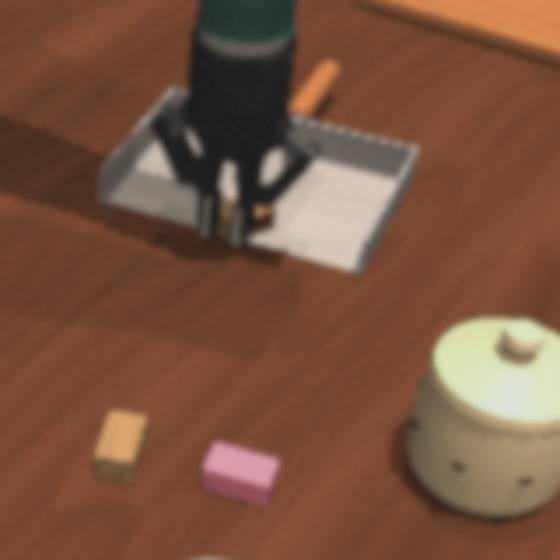

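The block is crossing the lip in front of the fork, at about (245,210). I push on about 90 mm, back off and rise.

Emit:
arm_command(
  series=[
    [[0.01,0,0,0,0,0,-0.6],[0.01,0,0,0,0,0,-0.6],[0.01,0,0,0,0,0,-0.6],[0.01,0,0,0,0,0,-0.6],[0.01,0,0,0,0,0,-0.6],[0.01,0,0,0,0,0,-0.6],[0.01,0,0,0,0,0,-0.6],[0.01,0,0,0,0,0,-0.6],[0.008,0,0,0,0,0,-0.6],[0.004,0,0,0,0,0,-0.6],[0,0,0,0,0,0,-0.6]],
  ],
)

```text
clock: 6.87
tcp_pos: [506.9, 223.1, 20.3]
tool_rot: [3.141, -0.0, 1.742]
ft_force: [0.5, -1.3, -0.7]
gripper_width: 0.202
grasp_force: 0.0
```

Emit:
arm_command(
  series=[
    [[-0.01,0,0,0,0,0,-0.6],[-0.02,0,0,0,0,0,-0.6],[-0.02,0,-0.02,0,0,0,-0.6],[-0.025,0,-0.025,0,0,0,-0.6],[-0.025,0,-0.025,0,0,0,-0.6],[-0.03,0,-0.01,0,0,0,-0.6],[-0.035,0,0,0,0,0,-0.6],[-0.035,0,0,0,0,0,-0.6],[-0.035,0,0,0,0,0,-0.6],[-0.035,0.002,0,0,0,0,-0.6],[-0.035,0.002,0,0,0,0,-0.6],[-0.035,0.002,0,0,0,0,-0.6]],
  ],
)

```text
clock: 7.87
tcp_pos: [569.9, -115.1, 100.3]
tool_rot: [-3.141, 0.0, 1.739]
ft_force: [1.0, 0.5, 0.7]
gripper_width: 0.199
grasp_force: 0.0
```

```bash
python3 -c "
from h import *
see()
im=ctrl.snapshot('scene')
for o in oak('scene',im):
  if o[2]<70: print(pan(o[:2]).round(),np.round(o[2:]))"
```

```text
oak [ 34.9 -11.8] [43. 25.] ang -46
oak [-424.8   58.7] [44. 26.] ang 55
clock 7.92 tcp pan [-342.8  -13.7] z 100.9 rpy [179.9   0.4  99.4] w 0.2 F [ 3.2 -5.6 -0. ]
[-426.   54.] [ 46.  26. -25. 208. 217.]
[-333.  -38.] [ 47.  26. -68. 264. 204.]
```

The first block is in the pan at (35,-12) in the pan frame. Next I go behind the second block at (-333,-37).

Emit:
arm_command(
  series=[
    [[-0.012,0.006,0,0,0,0,-0.6],[-0.012,0.006,0,0,0,0,-0.6],[-0.012,0.006,0,0,0,0,-0.6],[-0.01,0.006,0,0,0,0,-0.6],[0,0,0.0115,0,0,0,-0.6],[0,0,0.0115,0,0,0,-0.6],[0,0,0.0115,0,0,0,-0.6],[0,0,0.0115,0,0,0,-0.6],[0,0,0.0115,0,0,0,-0.6],[0,0,0.0115,0,0,0,-0.6],[0,0,0.0115,0,0,0,-0.6],[0,0,0,0,0,0,-0.6]],
  ],
)

```text
clock: 8.97
tcp_pos: [599.5, -152.2, 16.5]
tool_rot: [-3.137, -0.003, 1.741]
ft_force: [-0.7, 0.8, 0.8]
gripper_width: 0.204
grasp_force: 0.0
```

```bash
python3 -c "
from h import *
where()"
```

```text
clock 8.97 tcp pan [-377.7  -34.7] z 16.5 rpy [-179.7   -0.2   99.8] w 0.2 F [-0.7  0.8  0.8]
```

Emit:
arm_command(
  series=[
    [[0.012,0.001,0,0,0,0,-0.6],[0.012,0.001,0,0,0,0,-0.6],[0.012,0.001,0,0,0,0,-0.6],[0.012,0.001,0,0,0,0,-0.6],[0.012,0.001,0,0,0,0,-0.6],[0.012,0.001,0,0,0,0,-0.6],[0.012,0.001,0,0,0,0,-0.6],[0.012,0.001,0,0,0,0,-0.6],[0.012,0.001,0,0,0,0,-0.6],[0.012,0.001,0,0,0,0,-0.6],[0.012,0.001,0,0,0,0,-0.6],[0.012,0.001,0,0,0,0,-0.6]],
  ],
)

```text
clock: 9.97
tcp_pos: [589.3, -8.2, 19.8]
tool_rot: [-3.142, 0.0, 1.741]
ft_force: [1.0, 0.3, 0.0]
gripper_width: 0.195
grasp_force: 0.2
```

```bash
python3 -c "
from h import *
see()
im=ctrl.snapshot('scene')
for o in oak('scene',im):
  if o[2]<70: print(pan(o[:2]).round(),np.round(o[2:]))
cv2.imwrite('pics/pushB.png',cv2.resize(im[80:240,200:390],None,fx=3.5,fy=3.5))"
```

```text
oak [ 40.2 -16.7] [29. 25.] ang -43
oak [-425.   58.] [46. 29.] ang 55
clock 10.02 tcp pan [-231.8  -48.9] z 19.7 rpy [-1.80e+02 -1.00e-01  9.99e+01] w 0.2 F [-1.5  1.  -0.8]
[-424.   54.] [ 48.  28. -27. 208. 216.]
```

View pics/pushB.png

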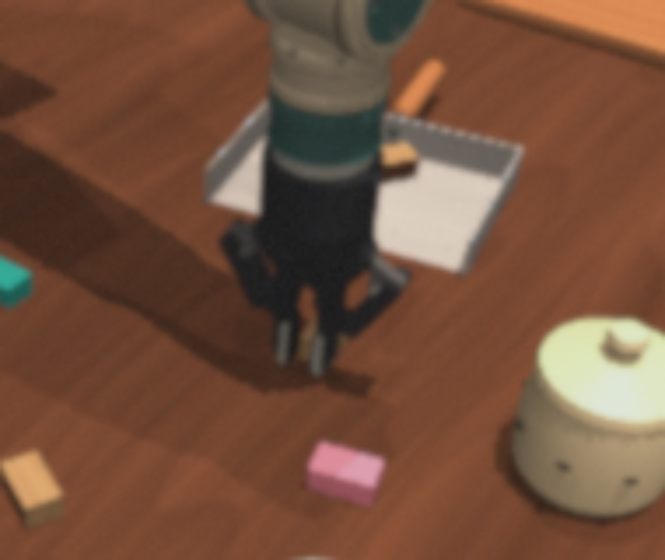

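The second block is ahead of the fork at about (310,330), and the first lies in the pan at (400,155). I continue.

Emit:
arm_command(
  series=[
    [[0.012,0.001,0,0,0,0,-0.6],[0.012,0.001,0,0,0,0,-0.6],[0.012,0.001,0,0,0,0,-0.6],[0.012,0.001,0,0,0,0,-0.6],[0.012,0.001,0,0,0,0,-0.6],[0.012,0.001,0,0,0,0,-0.6],[0.012,0.001,0,0,0,0,-0.6],[0.012,0.001,0,0,0,0,-0.6],[0.012,0.001,0,0,0,0,-0.6],[0.012,0.001,0,0,0,0,-0.6],[0.012,0.001,0,0,0,0,-0.6],[0.012,0.001,0,0,0,0,-0.6]],
  ],
)

```text
clock: 11.07
tcp_pos: [576.7, 135.8, 19.8]
tool_rot: [-3.142, 0.0, 1.741]
ft_force: [0.4, 0.3, 0.8]
gripper_width: 0.201
grasp_force: 0.1
```

Emit:
arm_command(
  series=[
    [[0.01,0,0,0,0,0,-0.6],[0.01,0,0,0,0,0,-0.6],[0.01,0,0,0,0,0,-0.6],[0.01,0,0,0,0,0,-0.6],[0.01,0,0,0,0,0,-0.6],[0.01,0,0,0,0,0,-0.6],[0.005,0,0,0,0,0,-0.6],[0,0,0,0,0,0,-0.6],[-0.01,0,0,0,0,0,-0.6],[-0.02,0,0,0,0,0,-0.6],[-0.02,0,-0.02,0,0,0,-0.6],[-0.02,0,-0.03,0,0,0,-0.6]],
  ],
)

```text
clock: 12.07
tcp_pos: [574.3, 127.5, 66.9]
tool_rot: [-3.133, 0.0, 1.741]
ft_force: [0.1, 0.6, -0.1]
gripper_width: 0.199
grasp_force: 0.0
```

Emit:
arm_command(
  series=[
    [[-0.03,-0.007,-0.025,0,0,0,-0.6],[-0.034,-0.01,-0.005,0,0,0,-0.6],[-0.034,-0.01,0,0,0,0,-0.6],[-0.034,-0.01,0,0,0,0,-0.6],[-0.034,-0.01,0,0,0,0,-0.6],[-0.034,-0.01,0,0,0,0,-0.6],[-0.034,-0.01,0,0,0,0,-0.6],[-0.034,-0.01,0,0,0,0,-0.6],[-0.034,-0.01,0,0,0,0,-0.6],[-0.034,-0.01,0,0,0,0,-0.6],[-0.034,-0.01,0,0,0,0,-0.6],[-0.034,-0.01,0,0,0,0,-0.6]],
  ],
)

```text
clock: 13.07
tcp_pos: [529.4, -291.1, 99.8]
tool_rot: [-3.141, 0.0, 1.739]
ft_force: [1.4, 0.4, -0.4]
gripper_width: 0.198
grasp_force: 0.0
```

```bash
python3 -c "
from h import *
see()
im=ctrl.snapshot('scene')
for o in oak('scene',im):
  if o[2]<70: print(pan(o[:2]).round(),np.round(o[2:]))"
```

```text
oak [ 34.9 -11.8] [43. 25.] ang -46
oak [-424.4   58.6] [44. 26.] ang 53
oak [  7.9 -62.3] [43. 24.] ang 1
clock 13.12 tcp pan [-509.6   58.8] z 100.3 rpy [-180.     0.4   99.4] w 0.2 F [ 1.8 -6.2  0.3]
[-425.   54.] [ 46.  27. -27. 208. 216.]
[  8. -68.] [ 44.  26. -78. 324. 133.]
```

The second block is in the pan at (8,-65). Now the third, at (-425,56).

Emit:
arm_command(
  series=[
    [[0.01,0.001,0,0,0,0,-0.6],[0.01,0.001,0,0,0,0,-0.6],[0.008,0,0,0,0,0,-0.6],[0,0,0.0115,0,0,0,-0.6],[0,0,0.0115,0,0,0,-0.6],[0,0,0.0115,0,0,0,-0.6],[0,0,0.0115,0,0,0,-0.6],[0,0,0.0115,0,0,0,-0.6],[0,0,0.0115,0,0,0,-0.6],[0,0,0.0115,0,0,0,-0.6],[0,0,0,0,0,0,-0.6]],
  ],
)

```text
clock: 14.08
tcp_pos: [525.9, -259.2, 16.0]
tool_rot: [-3.138, -0.004, 1.741]
ft_force: [-1.0, 0.7, -1.2]
gripper_width: 0.202
grasp_force: 0.0
```

Emit:
arm_command(
  series=[
    [[0.01,0,0,0,0,0,-0.6],[0.01,0,0,0,0,0,-0.6],[0.01,0,0,0,0,0,-0.6],[0.01,0,0,0,0,0,-0.6],[0.01,0,0,0,0,0,-0.6],[0.01,0,0,0,0,0,-0.6],[0.01,0,0,0,0,0,-0.6],[0.01,0,0,0,0,0,-0.6],[0.01,0,0,0,0,0,-0.6],[0.01,0,0,0,0,0,-0.6]],
  ],
)

```text
clock: 14.92
tcp_pos: [510.9, -160.8, 19.4]
tool_rot: [3.141, 0.0, 1.741]
ft_force: [-0.5, -0.3, -0.1]
gripper_width: 0.202
grasp_force: 0.1
```

```bash
python3 -c "
from h import *
see()
im=ctrl.snapshot('scene')
for o in oak('scene',im):
  if o[2]<70: print(pan(o[:2]).round(),np.round(o[2:]))
cv2.imwrite('pics/pushC.png',cv2.resize(im[100:260,180:390],None,fx=3.5,fy=3.5))"
```

```text
oak [ 34.9 -11.8] [43. 25.] ang -46
oak [  7.9 -62.5] [43. 25.] ang 0
clock 14.97 tcp pan [-369.    54.8] z 19.1 rpy [-1.799e+02 -1.000e-01  9.980e+01] w 0.2 F [-0.6  2.8  1. ]
[  8. -68.] [ 44.  26. -80. 324. 133.]
```

View pics/pushC.png

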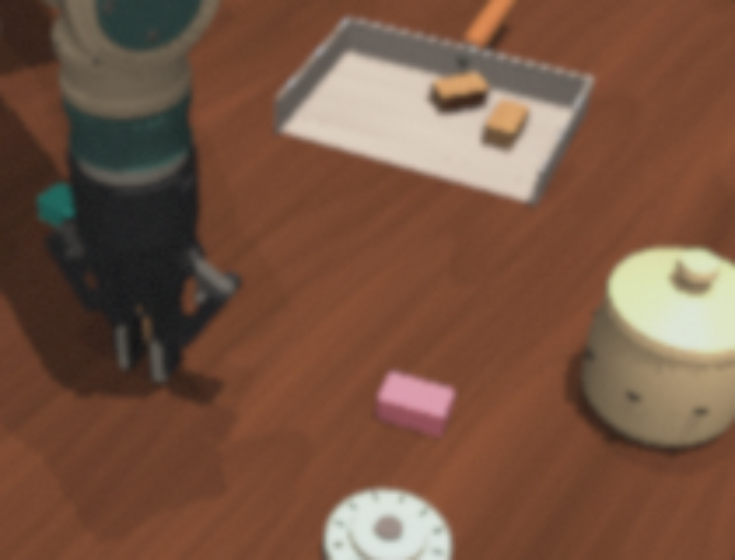

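Two blocks rest in the pan at (460,90) and (505,125). The third shows through the fork at about (145,325). I push it on along its lane.

Emit:
arm_command(
  series=[
    [[0.012,0,0,0,0,0,-0.6],[0.012,0,0,0,0,0,-0.6],[0.012,0,0,0,0,0,-0.6],[0.012,0,0,0,0,0,-0.6],[0.012,0,0,0,0,0,-0.6],[0.012,0,0,0,0,0,-0.6],[0.012,0,0,0,0,0,-0.6],[0.012,0,0,0,0,0,-0.6],[0.012,0,0,0,0,0,-0.6],[0.012,0,0,0,0,0,-0.6],[0.012,0,0,0,0,0,-0.6],[0.012,0,0,0,0,0,-0.6]],
  ],
)

```text
clock: 16.02
tcp_pos: [486.5, -18.7, 19.3]
tool_rot: [3.142, 0.0, 1.741]
ft_force: [0.3, 0.9, -0.8]
gripper_width: 0.199
grasp_force: 0.0
```

Emit:
arm_command(
  series=[
    [[0.012,0,0,0,0,0,-0.6],[0.012,0,0,0,0,0,-0.6],[0.012,0,0,0,0,0,-0.6],[0.012,0,0,0,0,0,-0.6],[0.012,0,0,0,0,0,-0.6],[0.012,0,0,0,0,0,-0.6],[0.012,0,0,0,0,0,-0.6],[0.012,0,0,0,0,0,-0.6],[0.012,0,0,0,0,0,-0.6],[0.012,0,0,0,0,0,-0.6],[0.012,0,0,0,0,0,-0.6],[0.012,0,0,0,0,0,-0.6]],
  ],
)

```text
clock: 17.02
tcp_pos: [462.1, 123.2, 19.3]
tool_rot: [3.142, 0.0, 1.741]
ft_force: [0.4, -4.3, 1.0]
gripper_width: 0.201
grasp_force: 0.5
```

Emit:
arm_command(
  series=[
    [[0.01,0,0,0,0,0,-0.6],[0.01,0,0,0,0,0,-0.6],[0.01,0,0,0,0,0,-0.6],[0.01,0,0,0,0,0,-0.6],[0.01,0,0,0,0,0,-0.6],[0.01,0,0,0,0,0,-0.6],[0.005,0,0,0,0,0,-0.6],[0,0,0,0,0,0,-0.6],[-0.01,0,0,0,0,0,-0.6],[-0.02,0,0,0,0,0,-0.6],[-0.02,0,-0.02,0,0,0,-0.6],[-0.02,0,-0.03,0,0,0,-0.6]],
  ],
)

```text
clock: 18.02
tcp_pos: [459.9, 115.0, 67.1]
tool_rot: [-3.134, 0.0, 1.741]
ft_force: [1.3, 0.3, 0.0]
gripper_width: 0.2
grasp_force: 0.0
```

Emit:
arm_command(
  series=[
    [[-0.025,0,-0.03,0,0,0,-0.6],[-0.025,0,-0.03,0,0,0,-0.6],[-0.03,0,-0.02,0,0,0,-0.6],[-0.03,0,-0.02,0,0,0,-0.6],[-0.03,0,0,0,0,0,-0.6],[-0.03,0,0,0,0,0,-0.6],[-0.03,0,0,0,0,0,-0.6],[-0.03,0,0,0,0,0,-0.6],[-0.02,0,0,0,0,0,-0.6],[-0.01,0,0,0,0,0,-0.6],[0,0,0,0,0,0,-0.6],[0,0,0,0,0,0,-0.6]],
  ],
)

```text
clock: 19.02
tcp_pos: [506.5, -139.3, 169.0]
tool_rot: [-3.141, -0.001, 1.739]
ft_force: [-0.6, 0.1, -0.0]
gripper_width: 0.198
grasp_force: 0.0
```

```bash
python3 -c "
from h import *
see('final')
im=ctrl.snapshot('scene')
for o in oak('scene',im):
  if o[2]<70: print(pan(o[:2]).round(),np.round(o[2:]))"
```

```text
oak [ 6.1 70.4] [43. 25.] ang 90
oak [ 34.7 -11.6] [43. 25.] ang -46
oak [  7.9 -62.3] [43. 24.] ang 1
clock 19.07 tcp pan [-348.4   54.7] z 169.0 rpy [-1.799e+02 -1.000e-01  9.970e+01] w 0.2 F [-0.1 -0.5 -0.6]
[  8. -68.] [ 44.  26. -80. 324. 133.]
```

View pics/final.png

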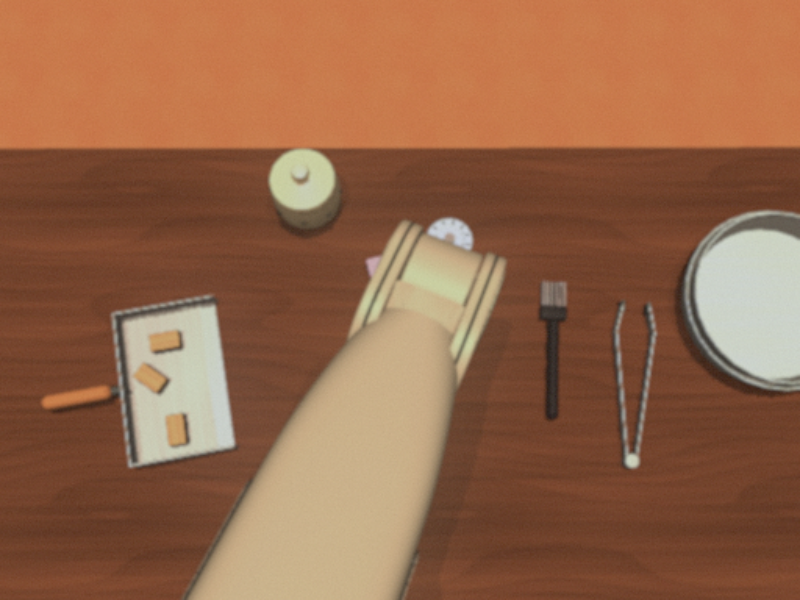

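The picture shows all three oak blocks well inside the pan, at (165,341), (150,377) and (177,429). The keeper (305,188), timer (450,240), brush (553,350) and tongs (632,380) are where they stood at the start. The arm is clear of everything, so I'm handing in.

```bash
python3 -c "
from workcell import ctrl
print(ctrl.job_done())"
```

```text
the job is handed in; nothing more can be done
None
```

All three oak offcuts were swept into the ash pan and the job was handed in at about 19 s; in the last picture the keeper, timer, brush and tongs stood where they began, though the hand-in returned no verdict.

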